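# Roll a food box through the detector arch and put it on the scale

## Robot

A 6-joint arm with a two-finger parallel gripper is mounted at the origin on a cart in front of the work surface, level with it; the furniture and walls round the work are solid. World frame = base frame: x ahead of the robot, y to its left, z up, the work surface at z = 0. Lengths are in m, angles in rad, forces in N, time in s.
With the tool pointing down it reaches from about 0.35 to 0.975 m from the base axis. Payload 4.9 kg.
Tool frame: the origin (TCP) lies between the finger pads; the fingertips stand 17 mm ahead of it and the grasp point (between the pads) lies 2 mm behind it; z points along the fingers, y is the line along which they close (so a half turn about z gives the same grasp; the last joint's range is limited). The gripper opens to 85 mm and grips with 20 to 120 N. Pads are 22 mm wide; open, the fingers measure 114 mm over their backs; the gripper's body (76 mm by 85 mm) begins 54 mm behind the grasp point. The pads swing forward as they close: fully open they stand 13 mm farther back than shut.
Start: joints at [1.112, 0.053, 1.613, -0, 1.476, -0.119], TCP at [0.208, 0.589, 0.248] pointing down, gripper open.
Joint ranges: [-3.01, 3.01], [-1.01, 2.22], [0.06, 2.58], [-1.02, 4.17], [0.09, 2.62], [-3.14, 3.14]. Speed limits (rad/s): [2.57, 2.57, 3.14, 3.14, 3.14, 3.14].

## Interface

Orientations are given as a unit quaternion [w, x, y, z].
In Python, from cell import sensors, viewer, robot gives the robot as it stands.
- The arm moves only by the tool send_path, called after "Request:" by a JSON object that holds its "name" and its "arguments". Schema: {"type":"object","properties":{"offsets":{"type":"array","items":{"type":"array","prefixItems":[{"type":"array","items":{"type":"number"},"minItems":3,"maxItems":3},{"type":"array","items":{"type":"number"},"minItems":3,"maxItems":3}],"minItems":2,"maxItems":2},"minItems":1,"maxItems":10},"jaw":{"type":"number"},"grip_force":{"type":"number"},"only":{"type":"string"},"quiet":{"type":"boolean"},"lines":{"type":"string"}},"required":["offsets"],"additionalProperties":false}. offsets is a list of rows, 1 to 10 of them, each written [[dx, dy, dz], [rx, ry, rz]]: dx, dy, dz in m, then a rotation vector rx, ry, rz in rad; each row shifts and turns the commanded pose from where the row before left it, along the tool's axes as they then stand; what a row does not reach is not made up. A row lasts 1/10 s, in which the tool goes at most 0.05 m and 0.15 rad, less where a joint would pass 70% of its speed; a pose out of reach is approached as far as the arm can. jaw is the opening from 0.0 (shut) to 1.0 (fully open), set as the call begins (left out keeps the last). The fingers move at their own pace and stop on an object; grip_force is the grip in N (left out, the last holds). Time passes only in rows, so rows that do not move let the fingers close. The tool returns the time, the measured TCP pose, the force, the opening and the grip force at its end. only (a regular expression) keeps the lines of the reply that match it, lines (a string "A,B") keeps lines A to B, and quiet returns only ok. Input that does not fit is refused with a message, and nothing moves.
- sensors.read_state(): the state, without advancing time (a new reading comes with each control period).
- viewer.grab_frame(name): name is "scene" or "top"; returns a dict with "img" (480x640x3 uint8, red, green, blue), "fx", "fy", "cx", "cy" (pixels), "world_from_camera" (4x4, takes a point from camera to world coordinates). Camera axes: x right, y down, z forward; pixel columns grow to the right and rows downward; lengths in m; the calibration is good to about 2 mm. A picture is of the moment at which its call begins. There is no depth.
- robot.hand_in(): hands the job in; it is judged then, once.
Trained networks look in the newest picture that a camera, given by its name, has taken for a name from the list of things; names that differ only in an ending like _2 or _b are one class to them, and where a whole thing is asked for, a point or a joint stands for the part that bears it (a point fixed in the world has none). Each returns a list of dicts, best first, with "score" (0 to 1); they miss things now and then, are a little off and sometimes report something else, mostly with a low value. They report only what shows in the picture. A call takes as long as a camera call.
- viewer.masks_of(camera, label): "region" (480x640 bool, what is visible of it) and "pixel" ([column, row] in pixels, amid what is visible of it).
- viewer.landmark_of(camera, label): "pixel" ([column, row] in pixels: a listed point, or the origin of a listed thing).
The state is a dict: "clock": time; "qpos": joint angles; "joint_vel": joint speeds; "joint_torque": joint torques, N m; "tool_pos": TCP position; "orientation": TCP orientation; "force": force on the tool from outside, world axes, zero at the start; "wrist_torque": the same for the moment, N m; "opening": opening from 0.0 (shut) to 1.0 (fully open); "gripper_force": force on a finger pad.
Only numpy, scipy, OpenCV 4.12 (cv2) and the standard library are available. Lean on these libraries where they do the work, as an engineer would, in place of code of your own. Each camera call takes 0.05 s, during which the arm holds its last target. There are 200 camera calls.

## Task

Pass the blue-lidded food box that stands on the rollers through the white detector arch: roll it along, without lifting it, until it rests gently against the end stop with the yellow anti-rollback dog sprung up behind it. Then lift the box off the rollers by its handle and set it down gently on the platter of the portion scale, centred and square, and let go. Do not bump the arch and do not push the scale or the kitchen timer away.

Things in the scene. Friction and masses are not known exactly. Their poses are not given: they have to be found in the camera images.
- food_box: shut white food box, blue lid, 0.4-0.8 kg, on the rollers. Origin: middle of underside; long side along y. Lid 110 (x) x 170 (y) mm, shell 106 x 166. Lid surface at z 60 mm, raised rim round it to 70 mm (inner faces x +-51, y +-81). Bow handle along y: bar 14 wide in x, 84 long, z 87-97 mm, posts out to y +-42. The well between post and rim takes closed fingertips to pull or push the rim
- track: fixed roller track. Origin on the worktop under the middle of the arch, z up; goods travel along its -y. Free-turning roller tops at z 55 mm, y +237 to -203 mm; 1-3 N moves the box. Guide strips at x +-59 mm rise to z 70 mm; half width 75 mm. The box starts with its centre at y +110 to +165 mm, x 0, long side along the track
- arch: white detector arch fixed over the track; origin and axes as the track's. Faces at y +25 and -25 mm, opening x +-76 mm, beam from z 162 to 200 mm, half width 104 mm (112 at the feet). The hand does not fit through: what pushes the box in from behind must stop outside the arch, and the box is then drawn out from the far side
- end_stop: steel plate with two rubber buffers across the end of the track. Origin: under the buffers' face, on the centre line, at track y -219 mm, worktop height; axes as the track's. Plate top at z 100 mm. The buffers meet the front of the box's lid
- home (a point): where the middle of the box's underside is when the box is fully against the end stop: track x = 0, y = -134 mm, z = 55 mm; axes as the track's
- dog (a joint): yellow spring dog (anti-rollback pawl) in the middle of the track past the arch; nose at track y -38 mm, 9 mm above the rollers. 0 rad = up. The box rides over it (about 2 N) and holds it down at about 0.4 rad; it springs up to 0 once the box's tail has passed, some 3 mm before the box meets the end stop
- scale: white portion scale, loose, 235 (x) by 200 (y) mm, display at its -x side. Origin: centre of its underside
- platter (a point): centre of the top of the scale's platter, 34 mm towards the scale's +x from its origin and 39 mm above the worktop; platter 150 (x) by 176 (y) mm; axes as the scale's. The box belongs with its centre here and its long side along the scale's y
- timer: bystander: white kitchen timer with a red dial, 62 mm wide, 42 mm high, left of the track

How it is judged:
By the outcome, as a careful person would: the job done as asked, in the order asked, and still so for the second after the job is handed in, with the robot touching nothing.
It also fails if it takes over 64 s, if anything falls off the work surface, if the arm or the gripper's body presses on something with over 40 N, if the wrist force passes 120 N, or if a joint passes its speed limit or range.

## Working session

There is one attempt and no reset: what is moved stays moved. The work goes in short steps, Python scripts to look and compute and a tool call to move; the robot and the scene stay as the last step left them, time stands still between calls to the robot, and variables do not carry over. Pictures are saved under pics/ and viewed, at most 13 in all, crops included, and the job is handed in when it is done.

```bash
ls; mkdir -p pics
```

Create h.py:
```python
import numpy as np, cv2
from cell import sensors, viewer, robot
def ray(f,p):
    T=np.array(f["world_from_camera"]);d=T[:3,:3]@np.array([(p[0]-f["cx"])/f["fx"],(p[1]-f["cy"])/f["fy"],1]);return T[:3,3],d
def at(f,p,z):
    o,d=ray(f,p);return o+d*(z-o[2])/d[2]
def proj(f,P):
    T=np.array(f["world_from_camera"]);c=T[:3,:3].T@(np.array(P)-T[:3,3]);return np.array([c[0]/c[2]*f["fx"]+f["cx"],c[1]/c[2]*f["fy"]+f["cy"]])
def tri(f1,p1,f2,p2):
    o1,d1=ray(f1,p1);o2,d2=ray(f2,p2);A=np.c_[d1,-d2];t=np.linalg.lstsq(A,o2-o1,rcond=None)[0]
    a=o1+d1*t[0];b=o2+d2*t[1];return (a+b)/2,np.linalg.norm(a-b)
```

Run:
```python
from h import *
F={}
for c in("scene","top"):
    f=F[c]=viewer.grab_frame(c);cv2.imwrite(f"pics/{c}0.png",f["img"][:,:,::-1])
    print(c,np.round(f["world_from_camera"],3).tolist(),f["fx"])
    for l in("food_box","track","arch","end_stop","home","scale","platter","timer"):
        r=viewer.landmark_of(c,l)
        for q in r[:2]:
            z={"home":.055,"food_box":.055,"platter":.039}.get(l,0)
            print(l,round(q["score"],2),np.round(q["pixel"],1),np.round(at(f,q["pixel"],z),4))
print(sensors.read_state())
```

```text
pics
scene [[0.6, -0.491, 0.632, -0.582], [-0.8, -0.381, 0.463, -0.715], [0.014, -0.783, -0.622, 1.126], [0.0, 0.0, 0.0, 1.0]] 615.5751701381253
food_box 0.67 [289.1 233.6] [0.4794 0.1648 0.055 ]
track 0.91 [323.9 266.7] [0.4764 0.0387 0.    ]
arch 0.8 [321.6 266.1] [0.4745 0.0453 0.    ]
end_stop 0.81 [386.9 297.2] [ 0.4794 -0.1657  0.    ]
end_stop 0.55 [359.2 269.9] [ 0.5255 -0.0468  0.    ]
home 0.6 [359.8 267.2] [ 0.4814 -0.0747  0.055 ]
home 0.42 [444.2 311.5] [ 0.4705 -0.3307  0.055 ]
scale 0.8 [434.2 329.6] [ 0.4523 -0.321   0.    ]
platter 0.77 [446.2 312.2] [ 0.4871 -0.3301  0.039 ]
timer 0.66 [222.7 213.1] [0.4882 0.4377 0.    ]
top [[-0.457, -0.835, 0.306, 0.117], [-0.889, 0.431, -0.151, 0.251], [-0.006, -0.341, -0.94, 1.26], [0.0, 0.0, 0.0, 1.0]] 550.6652491872984
food_box 0.75 [275.3 270.6] [0.4783 0.1617 0.055 ]
track 0.64 [316.4 257.4] [0.4792 0.0552 0.    ]
end_stop 0.92 [398.8 219.4] [ 0.4734 -0.1707  0.    ]
home 0.71 [369.8 224. ] [ 0.479  -0.0859  0.055 ]
scale 0.88 [456.2 193.5] [ 0.4679 -0.3338  0.    ]
platter 0.59 [454.3 177.7] [ 0.4952 -0.3344  0.039 ]
timer 0.69 [172.2 324.4] [0.4876 0.4261 0.    ]
timer 0.45 [318.2 254.5] [0.4837 0.0479 0.    ]
{'clock': 0.9, 'qpos': array([ 1.11201260e+00,  5.26573468e-02,  1.61288764e+00,  8.78568392e-06,
        1.47599357e+00, -1.19004583e-01]), 'joint_vel': array([ 0.00023161,  0.00218817, -0.0009103 ,  0.00129642,  0.00340643,
        0.00020675]), 'joint_torque': array([ 7.55394058e-05, -3.93663955e+01, -3.70475221e+01,  3.62744800e-05,
        4.02893829e-04,  2.69528655e-06]), 'tool_pos': array([0.20829405, 0.58925676, 0.24833743]), 'orientation': array([3.51337589e-06, 1.69073920e-01, 9.85603373e-01, 2.71713388e-05]), 'force': array([ 1.21887734,  0.30623226, -0.28512332]), 'wrist_torque': array([-0.00115145, -0.02938603, -0.00764569]), 'gripper_force': 0.0, 'opening': 1.000603867259515}
```

View pics/scene0.png

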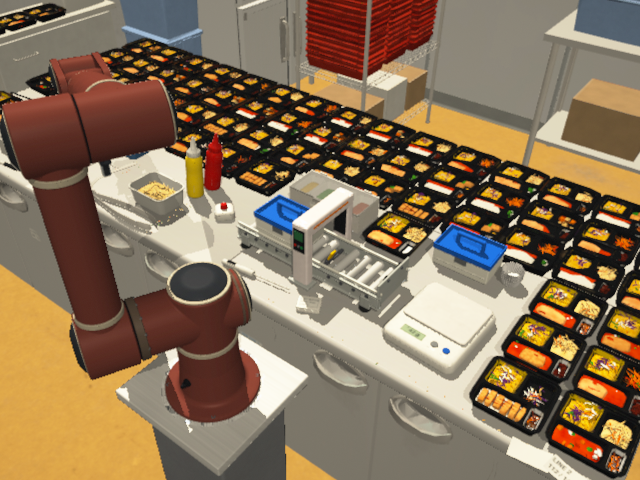

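View pics/top0.png

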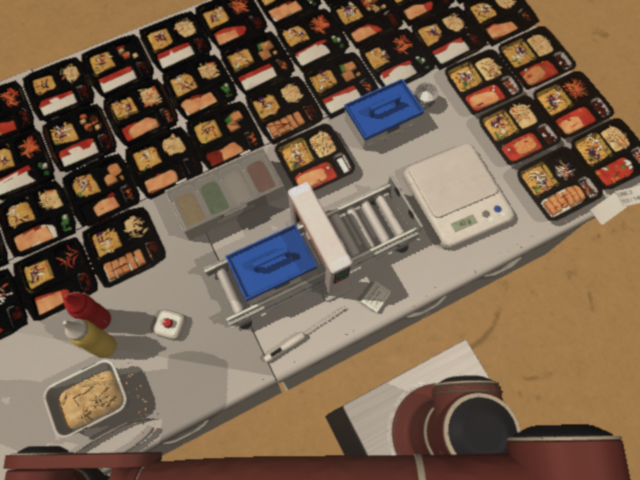

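Top view: the box on the track is at about (270,262) with the arch beam at (320,228), the end stop at about (400,218), the scale at (460,195) and the timer at (170,323). The blue-lidded box at (385,110) is a decoy and isn't on the rollers. I'll refine the poses by fitting silhouettes.

Add to h.py:
```python
from scipy.optimize import minimize
from itertools import product
def box(x0,x1,y0,y1,z0,z1): return np.array(list(product((x0,x1),(y0,y1),(z0,z1))))
def sil(f,parts,p):
    c,s=np.cos(p[2]),np.sin(p[2]);R=np.array([[c,-s,0],[s,c,0],[0,0,1]]);m=np.zeros((1920,2560),np.uint8)
    for b in parts:
        px=np.array([proj(f,R@q+[p[0],p[1],0]) for q in b])*4+2
        cv2.fillConvexPoly(m,cv2.convexHull(np.round(px).astype(np.int32)),255)
    return cv2.resize(m,(640,480),interpolation=cv2.INTER_AREA)/255.
def fit(fm,parts,p0):
    def cost(p):
        e=0
        for f,m in fm:
            s=sil(f,parts,p);e+=1-np.minimum(s,m).sum()/np.maximum(s,m).sum()
        return e
    p0=np.array(p0);S=np.vstack([p0,p0+[.01,0,0],p0+[0,.01,0],p0+[0,0,.08]])
    r=minimize(cost,p0,method="Nelder-Mead",options=dict(initial_simplex=S,xatol=2e-4,fatol=1e-5,maxiter=150));return r.x.round(4),round(r.fun,3)
def mask(c,l,near,f):
    best=None
    for q in viewer.masks_of(c,l):
        if q["score"]>.3:
            d=np.hypot(*(np.array(q["pixel"])-proj(f,near)))
            if best is None or d<best[0]: best=(d,q["region"].astype(float))
    return best[1] if best else None
def blue(f,near,r=60):
    hsv=cv2.cvtColor(f["img"],cv2.COLOR_RGB2HSV);m=cv2.inRange(hsv,(100,130,40),(125,255,255))
    n,L,st,ce=cv2.connectedComponentsWithStats(m);p=proj(f,near)
    k=[i for i in range(1,n) if np.hypot(*(ce[i]-p))<r and st[i,4]>20]
    return np.isin(L,k).astype(float)
SC=[box(-.1175,.1175,-.1,.1,.004,.03),box(-.041,.109,-.088,.088,.03,.039)]
AR=[box(-.104,.104,-.025,.025,.162,.2),box(-.104,-.076,-.025,.025,0,.2),box(.076,.104,-.025,.025,0,.2)]
def lid(z): return [box(-.055,.055,-.085,.085,z+.056,z+.07),box(-.007,.007,-.042,.042,z+.07,z+.097)]
```

Run:
```python
from h import *
F={c:viewer.grab_frame(c) for c in("scene","top")}
for n,P,p0 in(("scale",SC,(.46,-.328,-.1)),("arch",AR,(.477,.045,0))):
    L=[]
    for c,f in F.items():
        m=mask(c,n,(p0[0],p0[1],.1 if n=="arch" else .02),f)
        if m is None: print(n,c,"none");continue
        L.append((f,m));print(n,c,m.sum(),fit([(f,m)],P,p0))
    print(n,fit(L,P,p0))
f=F["top"];m=blue(f,(.479,.163,.12));print("box",m.sum(),fit([(f,m)],lid(.055),(.479,.163,0)))
for c,f in F.items():
    im=f["img"].copy()
    for y in np.arange(-.2,.24,.01):
        for x in(-.059,.059):
            q=proj(f,(.478+x,.047+y,.07)).round().astype(int);im[q[1],q[0]]=(255,0,0)
    F[c]=cv2.resize(im[160:320,200:440] if c=="top" else im[170:330,220:460],(800,533))
    cv2.imwrite(f"pics/ov_{c}.png",F[c][:,:,::-1])
```

```text
scale scene 6260.0 (array([ 0.46  , -0.3287, -0.0518]), np.float64(0.04))
scale top 7298.0 (array([ 0.4613, -0.3262, -0.05  ]), np.float64(0.053))
scale (array([ 0.4605, -0.3279, -0.0518]), np.float64(0.098))
arch scene 2929.0 (array([0.4747, 0.0455, 0.0155]), np.float64(0.177))
arch top 3229.0 (array([ 0.4789,  0.051 , -0.0257]), np.float64(0.111))
arch (array([ 0.4782,  0.0505, -0.0118]), np.float64(0.307))
box 3651.0 (array([ 0.4831,  0.1662, -0.017 ]), np.float64(0.076))
```

View pics/ov_top.png

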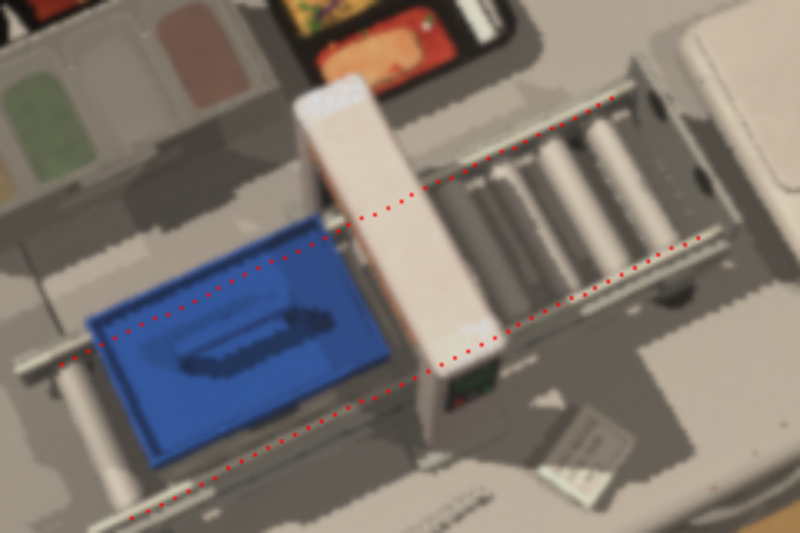

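The overlay shows the guides are about 4–5 mm further in +x than my first guess. That agrees with the box fit: x 0.483 at y 0.166, yaw −0.017, giving a track origin near (0.481, 0.050). Next I'll check the bottles near the path, then turn the tool so that tool x = track +y and tool y = track +x.

Run:
```python
from h import *
f=viewer.grab_frame("top");g=viewer.grab_frame("scene")
print(at(f,(108,352),0),at(f,(100,312),0),at(g,(195,195),0),at(g,(213,187),0),"tops",tri(f,(70,323),g,(193,145)),tri(f,(69,298),g,(215,138)))
print("tray",[at(f,p,.05).round(3) for p in((172,196),(265,150),(283,184),(195,235))])
```

```text
[0.49581818 0.58004279 0.        ] [0.59176339 0.56475082 0.        ] [0.5056515 0.5769994 0.       ] [0.57472579 0.56425519 0.        ] tops (array([0.5329455 , 0.58489133, 0.16890162]), np.float64(0.0035599222308561446)) (array([0.5912438 , 0.56270497, 0.17225662]), np.float64(0.01920030499103915))
tray [array([0.763, 0.301, 0.05 ]), array([0.773, 0.047, 0.05 ]), array([0.668, 0.049, 0.05 ]), array([0.645, 0.291, 0.05 ])]
```

Request:
{"name": "send_path", "arguments": {"offsets": [[[0, 0, -0.02], [0, 0, 0.14]], [[0, 0, -0.02], [0, 0, 0.14]], [[0, 0, -0.02], [0, 0, 0.14]], [[0, 0, -0.02], [0, 0, 0.14]], [[0, 0, 0], [0, 0, 0.14]], [[0, 0, 0], [0, 0, 0.14]], [[0, 0, 0], [0, 0, 0.14]], [[0, 0, 0], [0, 0, 0.14]], [[0, 0, 0], [0, 0, 0.13]]], "jaw": 0}}

```text
clock: 2.2
tool_pos: [0.2083, 0.5892, 0.3283]
orientation: [-0.0, 0.716, 0.698, -0.0]
force: [0.7, 0.2, 0.1]
opening: 0.0
gripper_force: 0.0
```

Request:
{"name": "send_path", "arguments": {"offsets": [[[-0.033, 0.0315, 0], [0, 0, 0]], [[-0.033, 0.0315, 0], [0, 0, 0]], [[-0.033, 0.0315, 0], [0, 0, 0]], [[-0.033, 0.0315, 0], [0, 0, 0]], [[-0.033, 0.0315, 0], [0, 0, 0]], [[-0.033, 0.0315, 0], [0, 0, 0]], [[-0.033, 0.0315, 0], [0, 0, 0]], [[-0.033, 0.0315, 0], [0, 0, 0]], [[-0.033, 0.0315, 0], [0, 0, -0.008]], [[0, 0, 0], [0, 0, 0]]]}}

```text
clock: 3.2
tool_pos: [0.4889, 0.2832, 0.328]
orientation: [0.001, 0.713, 0.701, -0.0]
force: [-0.5, 0.6, -0.1]
opening: 0.003
gripper_force: 0.0
```

Run:
```python
from h import *
s=sensors.read_state();print(s["tool_pos"],s["orientation"])
f=viewer.grab_frame("scene")
for y in(.166,):
  m=blue(f,(.483,y,.13));print("box scene",m.sum(),fit([(f,m)],lid(.055),(.483,y,0)))
```

```text
[0.4889067  0.28317295 0.3280341 ] [ 7.44278829e-04  7.13236772e-01  7.00922726e-01 -2.91748718e-04]
box scene 1105.0 (array([ 0.4812,  0.19  , -0.0712]), np.float64(0.366))
```

Request:
{"name": "send_path", "arguments": {"offsets": [[[0, -0.004, 0.04], [0, 0, 0]], [[0.003, 0, 0.04], [0, 0, 0]], [[0, 0, 0.04], [0, 0, 0]], [[0, 0, 0.04], [0, 0, 0]], [[0, 0, 0.02], [0, 0, 0]], [[0, 0, 0.018], [0, 0, 0]], [[0, 0, 0], [0, 0, 0]], [[0, 0, 0], [0, 0, 0]]]}}

```text
clock: 4.05
tool_pos: [0.4817, 0.2908, 0.1306]
orientation: [-0.0, 0.711, 0.704, -0.0]
force: [-0.7, -0.0, -0.2]
opening: -0.001
gripper_force: 0.0
```

Run:
```python
from h import *
f=viewer.grab_frame("top");cv2.imwrite("pics/t1.png",cv2.resize(f["img"][160:340,160:430],(800,533))[:,:,::-1])
f=viewer.grab_frame("scene");cv2.imwrite("pics/s1.png",cv2.resize(f["img"][170:330,220:460],(800,533))[:,:,::-1])
```

```text
(no output)
```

View pics/s1.png

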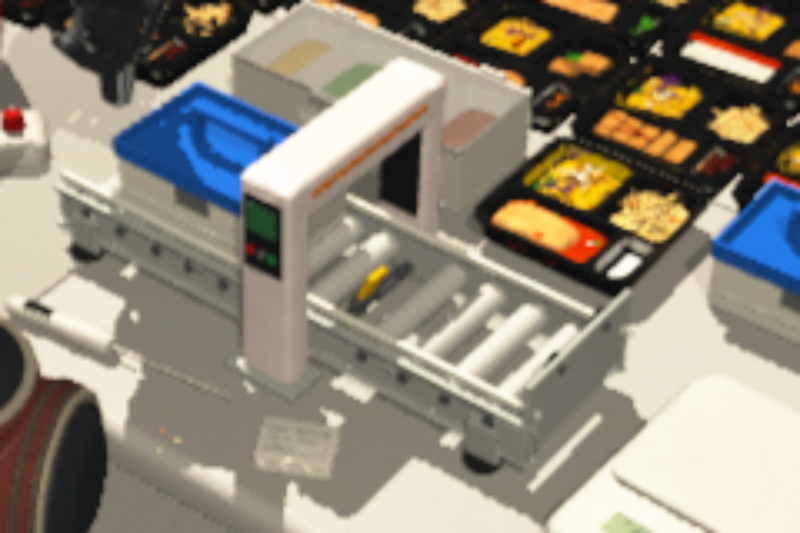

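The fingertip stands behind the box at crop (115,80), clear of everything, and the dog shows up past the arch at (370,285). I'll push the box in.

Request:
{"name": "send_path", "arguments": {"offsets": [[[-0.008, 0.002, 0.005], [0, 0, 0]], [[-0.008, 0, 0], [0, 0, 0]], [[-0.006, 0, 0], [0, 0, 0]], [[-0.006, 0, 0], [0, 0, 0]], [[-0.008, 0, 0], [0, 0, 0]], [[-0.01, 0, 0], [0, 0, 0]], [[-0.01, 0, 0], [0, 0, 0]], [[-0.01, 0, 0], [0, 0, 0]], [[-0.01, 0, 0], [0, 0, 0]], [[-0.01, 0, 0], [0, 0, 0]]]}}

```text
clock: 5.15
tool_pos: [0.4832, 0.203, 0.1253]
orientation: [-0.0, 0.711, 0.703, -0.0]
force: [-0.7, 0.1, 0.8]
opening: -0.001
gripper_force: 0.2
```

Request:
{"name": "send_path", "arguments": {"offsets": [[[-0.01, 0, 0], [0, 0, 0]], [[-0.01, 0, 0], [0, 0, 0]], [[-0.01, 0, 0], [0, 0, 0]], [[-0.01, 0, 0], [0, 0, 0]], [[-0.01, 0, 0], [0, 0, 0]], [[-0.008, 0, 0], [0, 0, 0]], [[-0.006, 0, 0], [0, 0, 0]], [[-0.004, 0, 0], [0, 0, 0]], [[0, 0, 0], [0, 0, 0]], [[0, 0, 0], [0, 0, 0]]]}}

```text
clock: 6.15
tool_pos: [0.4824, 0.1358, 0.1252]
orientation: [0.0, 0.711, 0.703, -0.0]
force: [0.4, -1.0, 0.2]
opening: -0.0
gripper_force: 0.0
```

Run:
```python
from h import *
f=viewer.grab_frame("top");m=blue(f,(.48,.03,.12),80);cv2.imwrite("pics/t2.png",cv2.resize(f["img"][160:320,220:460],(800,533))[:,:,::-1])
print(m.sum())
```

```text
694.0
```

View pics/t2.png

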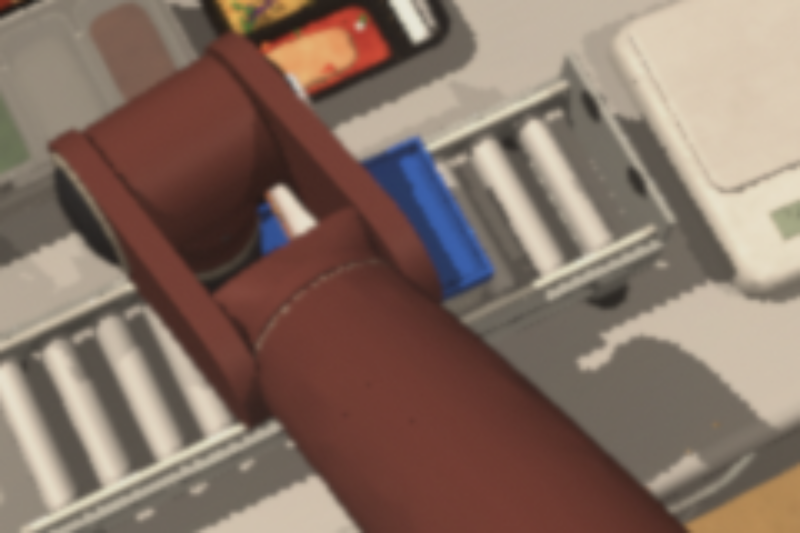

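The box's leading edge is out on the far side, from crop (420,145) to (490,270). I'll retract up while measuring it.

Request:
{"name": "send_path", "arguments": {"offsets": [[[0.01, 0, 0], [0, 0, 0]], [[0.02, 0, -0.02], [0, 0, 0]], [[0.01, 0, -0.045], [0, 0, 0]], [[0, 0, -0.045], [0, 0, 0]], [[-0.02, 0, -0.04], [0, 0, 0]], [[-0.048, 0, 0], [0, 0, 0]], [[-0.048, 0, 0], [0, 0, 0]], [[-0.048, 0, 0], [0, 0, 0]], [[-0.046, 0, 0], [0, 0, 0]], [[0, 0, 0], [0, 0, 0]]]}}

```text
clock: 7.2
tool_pos: [0.4806, -0.0377, 0.2754]
orientation: [0.001, 0.713, 0.701, -0.0]
force: [-0.3, 1.0, -0.6]
opening: 0.0
gripper_force: 0.0
```

Run:
```python
from h import *
f=viewer.grab_frame("top")
for p in((346,203.5),(367,241)): print(at(f,p,.125))
f=viewer.grab_frame("scene");cv2.imwrite("pics/s3.png",cv2.resize(f["img"][170:330,240:480],(800,533))[:,:,::-1])
```

```text
[ 0.52566947 -0.04311818  0.125     ]
[ 0.42586571 -0.04125274  0.125     ]
```

View pics/s3.png

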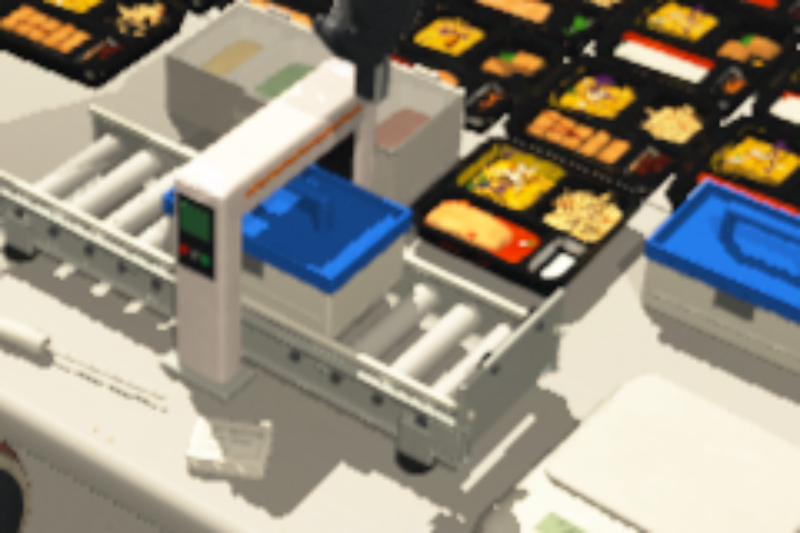

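Model and measurement agree: front edge at y ≈ −0.043, so the front well spans y −0.039 to 0. I'll lean the hand 0.25 rad away from the arch and go down into the well.

Request:
{"name": "send_path", "arguments": {"offsets": [[[0, 0, 0], [0, 0.125, 0]], [[0, 0, 0], [0, 0.125, 0]], [[-0.0066, 0, 0.04], [0, 0, 0]], [[-0.0066, 0, 0.04], [0, 0, 0]], [[-0.005, 0, 0.03], [0, 0, 0]], [[0, 0, 0], [0, 0, 0]], [[0, 0, 0], [0, 0, 0]]]}}

```text
clock: 8.0
tool_pos: [0.4808, -0.0231, 0.1646]
orientation: [-0.088, 0.705, 0.698, 0.089]
force: [-0.9, 1.0, -0.6]
opening: 0.001
gripper_force: 0.0
```

Run:
```python
from h import *
from scipy.spatial.transform import Rotation as R
s=sensors.read_state();q=s["orientation"];M=R.from_quat([q[1],q[2],q[3],q[0]]).as_matrix();p=s["tool_pos"]
print(M.round(3),p);print("to go tool axes",M.T@(np.array([.4806,-.026,.138])-p))
```

```text
[[ 0.009  1.     0.002]
 [ 0.969 -0.009  0.248]
 [ 0.248 -0.001 -0.969]] [ 0.48084926 -0.02308657  0.16458953]
to go tool axes [-0.00941664 -0.00020819  0.02503671]
```

Request:
{"name": "send_path", "arguments": {"offsets": [[[-0.005, 0, 0.012], [0, 0, 0]], [[-0.004, 0, 0.008], [0, 0, 0]], [[0, 0, 0.005], [0, 0, 0]], [[0, 0, 0], [0, 0, 0]], [[0, 0, 0], [0, 0, 0]]]}}

```text
clock: 8.5
tool_pos: [0.4807, -0.0271, 0.1379]
orientation: [-0.088, 0.705, 0.698, 0.089]
force: [-0.5, 0.2, -0.5]
opening: 0.004
gripper_force: 0.0
```

Run:
```python
from h import *
f=viewer.grab_frame("scene");cv2.imwrite("pics/s4.png",cv2.resize(f["img"][170:330,240:480],(800,533))[:,:,::-1])
```

```text
(no output)
```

View pics/s4.png

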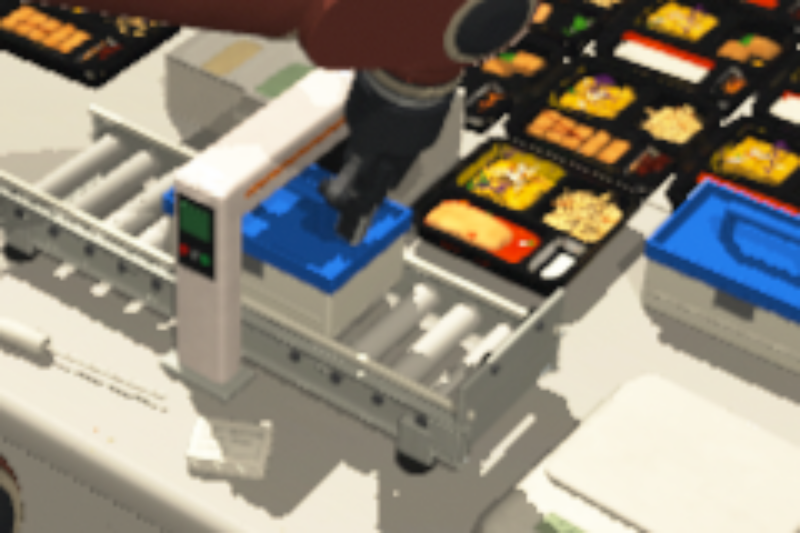

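The fingertip sits in the front well at crop (357,240) with no contact force. I'll draw the box out.

Request:
{"name": "send_path", "arguments": {"offsets": [[[-0.0048, 0, -0.0012], [0, 0, 0]], [[-0.0048, 0, -0.0012], [0, 0, 0]], [[-0.0068, 0, -0.0017], [0, 0, 0]], [[-0.0097, 0, -0.0025], [0, 0, 0]], [[-0.0097, 0, -0.0025], [0, 0, 0]], [[-0.0097, 0, -0.0025], [0, 0, 0]], [[-0.0097, 0, -0.0025], [0, 0, 0]], [[-0.0097, 0, -0.0025], [0, 0, 0]], [[-0.0097, 0, -0.0025], [0, 0, 0]], [[-0.0097, 0, -0.0025], [0, 0, 0]]]}}

```text
clock: 9.55
tool_pos: [0.4797, -0.1149, 0.1378]
orientation: [-0.088, 0.705, 0.698, 0.089]
force: [0.2, 1.1, 1.4]
opening: 0.002
gripper_force: 0.7
```

Request:
{"name": "send_path", "arguments": {"offsets": [[[-0.0087, 0, -0.0022], [0, 0, 0]], [[-0.0058, 0, -0.0015], [0, 0, 0]], [[-0.0048, 0, -0.0012], [0, 0, 0]], [[-0.0029, 0, -0.0007], [0, 0, 0]], [[-0.0029, 0, -0.0007], [0, 0, 0]], [[0, 0, 0], [0, 0, 0]]]}}

```text
clock: 10.15
tool_pos: [0.4794, -0.1402, 0.1376]
orientation: [-0.088, 0.706, 0.698, 0.088]
force: [0.1, 0.8, 0.7]
opening: 0.002
gripper_force: 0.0
```

Run:
```python
from h import *
f=viewer.grab_frame("scene");cv2.imwrite("pics/s5.png",cv2.resize(f["img"][190:310,300:460],(800,600))[:,:,::-1])
```

```text
(no output)
```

View pics/s5.png

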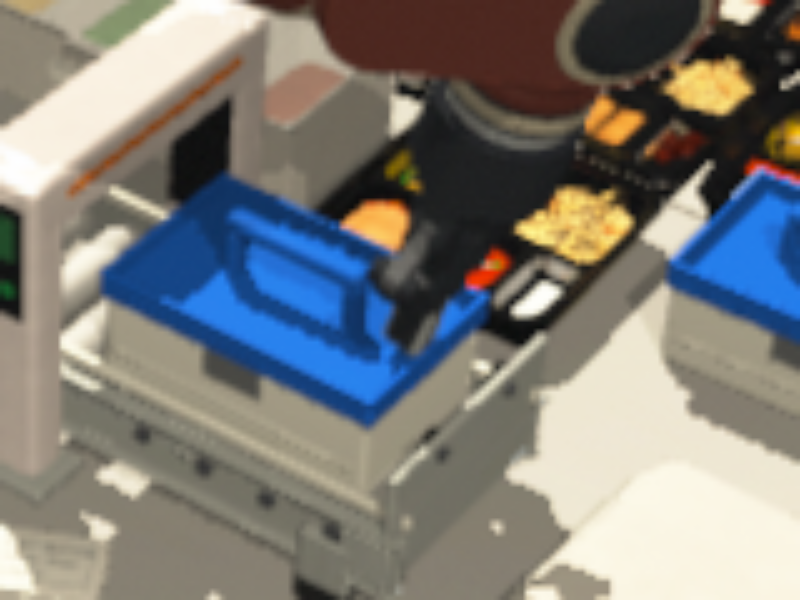

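The box is out past the arch and the finger is on the front rim, with a small gap left to the stop. I'll creep the last part.

Request:
{"name": "send_path", "arguments": {"offsets": [[[-0.0019, 0, -0.0005], [0, 0, 0]], [[-0.0019, 0, -0.0005], [0, 0, 0]], [[-0.0019, 0, -0.0005], [0, 0, 0]], [[-0.0019, 0, -0.0005], [0, 0, 0]], [[-0.001, 0, -0.0002], [0, 0, 0]]]}}

```text
clock: 10.7
tool_pos: [0.4793, -0.1489, 0.1377]
orientation: [-0.088, 0.705, 0.698, 0.089]
force: [-0.9, 1.0, -0.2]
opening: -0.001
gripper_force: 0.5
```

Run:
```python
from h import *
f=viewer.grab_frame("scene");m=blue(f,(.479,-.08,.13),40);print(m.sum(),fit([(f,m)],lid(.055),(.479,-.075,-.01)))
```

```text
1873.0 (array([ 0.4786, -0.0752, -0.018 ]), np.float64(0.134))
```

Request:
{"name": "send_path", "arguments": {"offsets": [[[-0.001, 0, -0.0002], [0, 0, 0]], [[-0.001, 0, -0.0002], [0, 0, 0]], [[-0.001, 0, -0.0002], [0, 0, 0]], [[0, 0, 0], [0, 0, 0]]]}}

```text
clock: 11.15
tool_pos: [0.4793, -0.152, 0.1376]
orientation: [-0.088, 0.705, 0.698, 0.089]
force: [-0.9, 0.2, 0.1]
opening: -0.002
gripper_force: 0.2
```

Request:
{"name": "send_path", "arguments": {"offsets": [[[-0.001, 0, -0.0002], [0, 0, 0]], [[-0.001, 0, -0.0002], [0, 0, 0]], [[-0.001, 0, -0.0002], [0, 0, 0]], [[0, 0, 0], [0, 0, 0]]]}}

```text
clock: 11.55
tool_pos: [0.4793, -0.1551, 0.1375]
orientation: [-0.087, 0.705, 0.698, 0.089]
force: [-0.8, 0.6, 1.0]
opening: 0.0
gripper_force: 0.3
```

Request:
{"name": "send_path", "arguments": {"offsets": [[[-0.001, 0, -0.0002], [0, 0, 0]], [[-0.001, 0, -0.0002], [0, 0, 0]], [[0, 0, 0], [0, 0, 0]]]}}

```text
clock: 11.85
tool_pos: [0.4793, -0.1572, 0.1373]
orientation: [-0.087, 0.706, 0.698, 0.089]
force: [0.3, 0.4, 0.0]
opening: -0.001
gripper_force: 0.0
```

Run:
```python
from h import *
f=viewer.grab_frame("scene");cv2.imwrite("pics/s6.png",cv2.resize(f["img"][190:310,300:460],(800,600))[:,:,::-1])
```

```text
(no output)
```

View pics/s6.png

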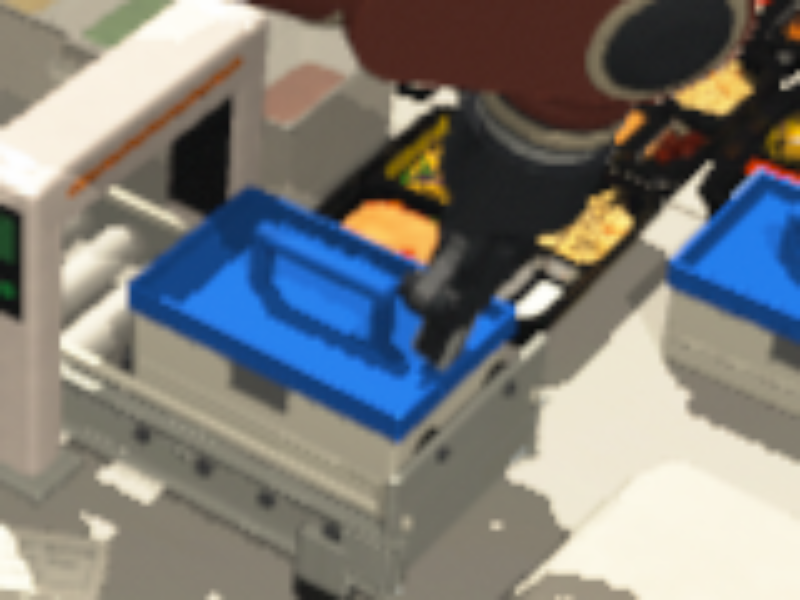

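The box is close to the stop but there's no contact force yet. I'll keep creeping.

Request:
{"name": "send_path", "arguments": {"offsets": [[[-0.001, 0, -0.0002], [0, 0, 0]], [[-0.001, 0, -0.0002], [0, 0, 0]], [[0, 0, 0], [0, 0, 0]]]}}

```text
clock: 12.2
tool_pos: [0.4792, -0.1591, 0.1372]
orientation: [-0.088, 0.705, 0.698, 0.089]
force: [-0.3, -0.9, 0.4]
opening: 0.003
gripper_force: 0.0
```

```bash
python3 -c "
from h import *
print(np.mean([0]));print(sensors.read_state()['force'],sensors.read_state()['joint_torque'].round(2))"
```

```text
0.0
[-0.2575376  -0.86178799  0.40311752] [-2.000e-02 -3.067e+01 -3.391e+01  6.300e-01  4.600e-01 -1.000e-02]
```

Request:
{"name": "send_path", "arguments": {"offsets": [[[-0.001, 0, -0.0002], [0, 0, 0]], [[-0.001, 0, -0.0002], [0, 0, 0]], [[0, 0, 0], [0, 0, 0]]]}}

```text
clock: 12.5
tool_pos: [0.4792, -0.161, 0.1371]
orientation: [-0.088, 0.705, 0.698, 0.089]
force: [1.2, 1.1, 0.7]
opening: 0.004
gripper_force: 0.5
```

Run:
```python
from h import *
f=viewer.grab_frame("scene");m=blue(f,(.479,-.085,.13),40);print(m.sum(),fit([(f,m)],lid(.055),(.479,-.085,-.01)))
```

```text
1885.0 (array([ 0.4782, -0.0883, -0.0238]), np.float64(0.133))
```

Request:
{"name": "send_path", "arguments": {"offsets": [[[-0.001, 0, -0.0002], [0, 0, 0]], [[-0.001, 0, -0.0002], [0, 0, 0]], [[0, 0, 0], [0, 0, 0]]]}}

```text
clock: 12.85
tool_pos: [0.4792, -0.1615, 0.1371]
orientation: [-0.089, 0.705, 0.698, 0.09]
force: [-0.2, 7.2, 2.6]
opening: 0.001
gripper_force: 3.6
```

Request:
{"name": "send_path", "arguments": {"offsets": [[[-0.001, 0, -0.0002], [0, 0, 0]], [[-0.001, 0, -0.0002], [0, 0, 0]], [[0, 0, 0], [0, 0, 0]]]}}

```text
clock: 13.15
tool_pos: [0.4791, -0.1618, 0.137]
orientation: [-0.091, 0.705, 0.698, 0.091]
force: [0.8, 13.1, 4.8]
opening: -0.007
gripper_force: 6.4
```

```bash
python3 - <<'E'
from h import *
f=viewer.grab_frame("scene");m=blue(f,(.479,-.085,.13),40);print(m.sum(),fit([(f,m)],lid(.055),(.479,-.085,-.01)))
E
```

```text
1882.0 (array([ 0.4778, -0.0886, -0.0102]), np.float64(0.132))
```

Contact shows at TCP y ≈ −0.1613, with the force rising to 13 N. So the box is home with its centre at y ≈ −0.0885. I'll ease off and lift the finger out.

Request:
{"name": "send_path", "arguments": {"offsets": [[[0.002, 0, 0.0005], [0, 0, 0]], [[0.002, 0, 0.0005], [0, 0, 0]], [[0.003, 0, 0.0008], [0, 0, 0]], [[0.004, 0, 0.001], [0, 0, 0]], [[0.005, 0, -0.0195], [0, 0, 0]], [[0.01, 0, -0.039], [0, 0, 0]], [[0.01, 0, -0.039], [0, 0, 0]], [[0, 0, 0], [0, -0.125, 0]], [[0, 0, 0], [0, -0.125, 0]], [[0, 0, 0], [0, 0, 0]]], "jaw": 0.6}}

```text
clock: 14.2
tool_pos: [0.4796, -0.1521, 0.2386]
orientation: [0.001, 0.71, 0.704, 0.0]
force: [0.1, -0.3, -0.4]
opening: 0.605
gripper_force: 0.0
```

Run:
```python
from h import *
for c in("top","scene"):
    f=viewer.grab_frame(c);m=blue(f,(.479,-.0885,.13),40);print(m.sum(),fit([(f,m)],lid(.055),(.479,-.0885,-.01)))
    a=[int(v) for v in proj(f,(.48,.0,.06))];im=f["img"][a[1]-60:a[1]+60,a[0]-40:a[0]+120]
    if c=="scene":cv2.imwrite("pics/s7.png",cv2.resize(im,(800,600))[:,:,::-1])
    r=viewer.masks_of(c,"dog");print(c,[(round(q["score"],2),q["pixel"],q["region"].sum()) for q in r],proj(f,(.48,.0075,.062)))
s=sensors.read_state();print(s["tool_pos"],s["orientation"])
```

```text
3186.0 (array([ 0.4794, -0.088 , -0.0046]), np.float64(0.132))
top [] [334.6638524  239.77115968]
2091.0 (array([ 0.4777, -0.0883, -0.0139]), np.float64(0.04))
scene [] [334.42145458 253.32811355]
[ 0.47904169 -0.15393267  0.23701436] [-8.71914525e-04  7.11220188e-01  7.02968729e-01  2.23112399e-04]
```

View pics/s7.png

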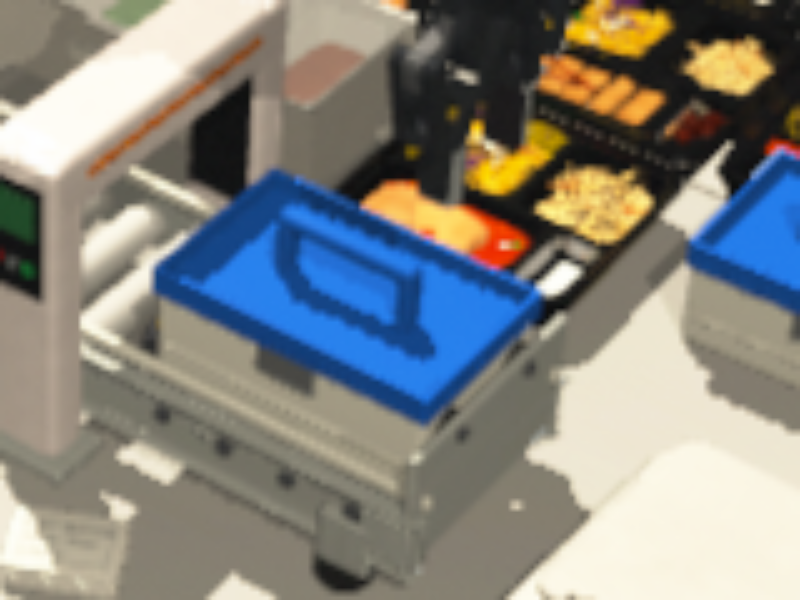

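The box is against the stop, with its front lid edge at crop (545,300)–(430,415). Its fitted centre is (0.4785, −0.088). The dog is hidden behind it, but the stop force confirms the box is past it. I'll go for the handle.

Request:
{"name": "send_path", "arguments": {"offsets": [[[0.033, -0.001, 0], [0, 0, 0]], [[0.033, 0, 0], [0, 0, 0]], [[0, 0, 0.04], [0, 0, 0]], [[0, 0, 0.03], [0, 0, 0]], [[0, 0, 0.015], [0, 0, 0]], [[0, 0, 0.007], [0, 0, 0]], [[0, 0, 0], [0, 0, 0]], [[0, 0, 0], [0, 0, 0]]]}}

```text
clock: 15.2
tool_pos: [0.4799, -0.0883, 0.147]
orientation: [0.001, 0.711, 0.703, 0.001]
force: [0.1, -0.2, 0.8]
opening: 0.603
gripper_force: 0.0
```

```bash
python3 -c "
from h import *
f=viewer.grab_frame('top');print([(round(q['score'],2),q['pixel']) for q in viewer.masks_of('top','dog')])"
```

```text
[]
```

Request:
{"name": "send_path", "arguments": {"offsets": [[[0, 0, 0], [0, 0, 0]], [[0, 0, 0], [0, 0, 0]], [[0, 0, 0], [0, 0, 0]], [[0, 0, 0], [0, 0, 0]], [[0, 0, 0], [0, 0, 0]], [[0, 0, 0], [0, 0, 0]]], "jaw": 0, "grip_force": 60}}

```text
clock: 15.9
tool_pos: [0.4794, -0.0877, 0.1463]
orientation: [0.0, 0.711, 0.703, 0.0]
force: [-1.6, 0.2, 4.8]
opening: 0.151
gripper_force: 59.2
```

The handle is gripped: opening ≈ 13 mm at 59 N. I'll lift.

Request:
{"name": "send_path", "arguments": {"offsets": [[[0, 0, -0.003], [0, 0, 0]], [[0, 0, -0.006], [0, 0, 0]], [[0, 0, -0.012], [0, 0, 0]], [[0, 0, -0.018], [0, 0, 0]], [[0, 0, -0.02], [0, 0, 0]], [[0, 0, -0.02], [0, 0, 0]], [[0, 0, -0.015], [0, 0, 0]], [[0, 0, -0.006], [0, 0, 0]], [[0, 0, 0], [0, 0, 0]], [[0, 0, 0], [0, 0, 0]]]}}

```text
clock: 16.9
tool_pos: [0.4785, -0.0874, 0.2445]
orientation: [-0.001, 0.711, 0.703, -0.0]
force: [-0.1, 0.3, -6.5]
opening: 0.145
gripper_force: 58.6
```

Run:
```python
from h import *
F={}
for c in("top","scene"):
    F[c]=viewer.grab_frame(c);f=F[c]
    r=viewer.masks_of(c,"dog");print(c,[(round(q["score"],2),q["pixel"]) for q in r])
f=F["scene"];cv2.imwrite("pics/s8.png",f["img"][120:420,240:640][:,:,::-1])
m=blue(f,(.479,-.088,.23),40);print(m.sum(),fit([(f,m)],lid(.155),(.479,-.088,-.01)))
```

```text
top [(0.67, [475.5, 198.9]), (0.62, [301.6, 259.2])]
scene [(0.58, [331.1, 256.7])]
1967.0 (array([ 0.4737, -0.0895, -0.008 ]), np.float64(0.126))
```

View pics/s8.png

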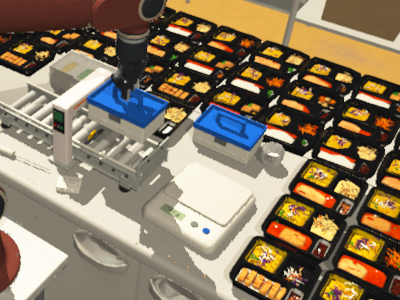

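Box lifted level, with the dog visible at scene (331,257) and the scale where it was. I'll carry the box over the platter.

Request:
{"name": "send_path", "arguments": {"offsets": [[[-0.01, 0.002, 0], [0, 0, 0]], [[-0.025, 0.002, 0], [0, 0, 0]], [[-0.035, 0.003, 0], [0, 0, 0]], [[-0.035, 0.003, 0], [0, 0, 0]], [[-0.035, 0.003, 0], [0, 0, 0]], [[-0.035, 0.003, 0], [0, 0, 0]], [[-0.03, 0.002, 0], [0, 0, 0]], [[-0.025, 0.001, 0], [0, 0, 0]], [[-0.011, 0, 0], [0, 0, 0.02]], [[0, 0, 0], [0, 0, 0.02]]]}}

```text
clock: 18.1
tool_pos: [0.4949, -0.3302, 0.2451]
orientation: [-0.0, 0.726, 0.687, -0.0]
force: [-0.8, 0.5, -6.0]
opening: 0.152
gripper_force: 58.6
```

Request:
{"name": "send_path", "arguments": {"offsets": [[[0, 0, 0], [0, 0, 0]], [[0, 0, 0], [0, 0, 0]], [[0, 0, 0], [0, 0, 0]]]}}

```text
clock: 18.4
tool_pos: [0.4955, -0.3277, 0.2456]
orientation: [-0.0, 0.724, 0.689, 0.0]
force: [-0.1, -0.4, -5.4]
opening: 0.152
gripper_force: 58.6
```

```bash
python3 - <<'E'
from h import *
from scipy.spatial.transform import Rotation as R
s=sensors.read_state();q=s["orientation"];M=R.from_quat([q[1],q[2],q[3],q[0]]).as_matrix();p=s["tool_pos"]
print("yaw",np.arctan2(M[1,1],M[0,1]),p);print("to go",M.T@(np.array([.4945,-.329,.1305])-p))
print("tilt",M[:,2].round(4))
for c,b in(("top",-.1),("scene",-.1)):
    f=viewer.grab_frame(c);m=blue(f,(.4945,-.33,.23),45);print(c,m.sum(),fit([(f,m)],lid(p[2]-.0913),(.4945,-.33,-.05)))
E
```

```text
yaw -0.04959180189831834 [ 0.49551195 -0.32772487  0.24562443]
to go [-0.00134175 -0.00095902  0.11512413]
tilt [ 1.e-04  2.e-04 -1.e+00]
top 1813.0 (array([ 0.5001, -0.3237,  0.0048]), np.float64(0.536))
scene 2849.0 (array([ 0.4945, -0.327 , -0.0429]), np.float64(0.23))
```

Request:
{"name": "send_path", "arguments": {"offsets": [[[-0.001, -0.001, 0.01], [0, 0, 0]], [[0, 0, 0.02], [0, 0, 0]], [[0, 0, 0.02], [0, 0, 0]], [[0, 0, 0.02], [0, 0, 0]], [[0, 0, 0.016], [0, 0, 0]], [[0, 0, 0.01], [0, 0, 0]], [[0, 0, 0.006], [0, 0, 0]], [[0, 0, 0.003], [0, 0, 0]], [[0, 0, 0], [0, 0, 0]], [[0, 0, 0], [0, 0, 0]]]}}

```text
clock: 19.5
tool_pos: [0.4948, -0.3302, 0.1416]
orientation: [0.001, 0.725, 0.689, 0.0]
force: [0.9, 0.8, -6.1]
opening: 0.145
gripper_force: 58.6
```

Run:
```python
from h import *
f=viewer.grab_frame("scene");cv2.imwrite("pics/s9.png",cv2.resize(f["img"][210:390,350:590],(800,600))[:,:,::-1])
for n in ("scene","top"):
    f=viewer.grab_frame(n);m=blue(f,(.4945,-.33,.14),45);print(n,m.sum(),fit([(f,m)],lid(.0495),(.4945,-.33,-.05)))
```

```text
scene 3242.0 (array([ 0.4941, -0.3295, -0.05  ]), np.float64(0.366))
top 1538.0 (array([ 0.4988, -0.3262,  0.0526]), np.float64(0.541))
```

View pics/s9.png

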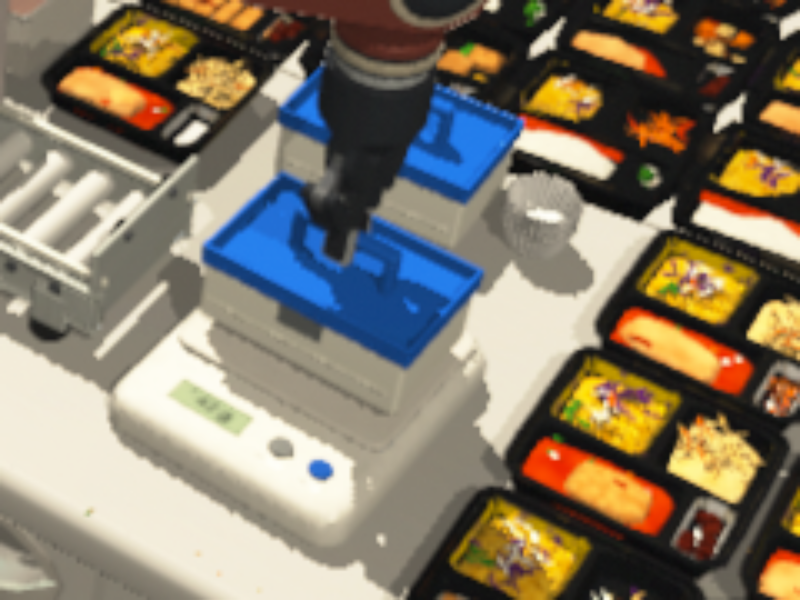

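The box hovers centred and square over the platter, its near corner at crop (400,400) just inside the platter edge. I'll lower it gently.

Request:
{"name": "send_path", "arguments": {"offsets": [[[0, 0, 0.003], [0, 0, 0]], [[0, 0, 0.002], [0, 0, 0]], [[0, 0, 0.002], [0, 0, 0]], [[0, 0, 0.001], [0, 0, 0]], [[0, 0, 0.001], [0, 0, 0]], [[0, 0, 0], [0, 0, 0]]]}}

```text
clock: 20.25
tool_pos: [0.4942, -0.3297, 0.1313]
orientation: [-0.0, 0.725, 0.689, -0.0]
force: [-0.1, 0.8, -3.8]
opening: 0.15
gripper_force: 58.6
```

Request:
{"name": "send_path", "arguments": {"offsets": [[[0, 0, 0.001], [0, 0, 0]], [[0, 0, 0.001], [0, 0, 0]], [[0, 0, 0], [0, 0, 0]]]}}

```text
clock: 20.55
tool_pos: [0.4944, -0.3299, 0.1302]
orientation: [0.0, 0.725, 0.689, -0.0]
force: [-0.6, 0.7, -2.5]
opening: 0.152
gripper_force: 59.0
```

Request:
{"name": "send_path", "arguments": {"offsets": [[[0, 0, 0.001], [0, 0, 0]], [[0, 0, 0], [0, 0, 0]]]}}

```text
clock: 20.75
tool_pos: [0.4946, -0.33, 0.1301]
orientation: [0.0, 0.725, 0.689, -0.0]
force: [-3.6, 3.3, 4.3]
opening: 0.151
gripper_force: 59.9
```

Request:
{"name": "send_path", "arguments": {"offsets": [[[0, 0, 0], [0, 0, 0]], [[0, 0, 0], [0, 0, 0]], [[0, 0, 0], [0, 0, 0]], [[0, 0, 0], [0, 0, 0]]], "jaw": 0.6}}

```text
clock: 21.15
tool_pos: [0.4944, -0.3299, 0.1286]
orientation: [0.0, 0.725, 0.689, 0.0]
force: [-0.4, -0.1, -0.0]
opening: 0.598
gripper_force: 0.0
```

Request:
{"name": "send_path", "arguments": {"offsets": [[[0, 0, -0.01], [0, 0, 0]], [[0, 0, -0.025], [0, 0, 0]], [[0, 0, -0.04], [0, 0, 0]], [[0, 0, -0.045], [0, 0, 0]], [[0, 0, -0.045], [0, 0, 0]], [[0.04, -0.02, -0.02], [0, 0, 0]], [[0.04, -0.02, 0], [0, 0, 0]], [[0.04, -0.02, 0], [0, 0, 0]], [[0, 0, 0], [0, 0, 0]], [[0, 0, 0], [0, 0, 0]]]}}

```text
clock: 22.15
tool_pos: [0.4404, -0.2063, 0.3146]
orientation: [0.001, 0.725, 0.689, 0.0]
force: [0.5, -0.6, 0.3]
opening: 0.595
gripper_force: 0.0
```

Run:
```python
from h import *
F={c:viewer.grab_frame(c) for c in("scene","top")};L=[];S=[]
for c,f in F.items():
    m=mask(c,"food_box",(.4945,-.33,.09),f);b=blue(f,(.4945,-.33,.11),45)
    if m is not None: b=b*cv2.dilate(m,np.ones((5,5)))
    print(c,b.sum(),fit([(f,b)],lid(.039),(.4945,-.33,-.05)))
    s=mask(c,"scale",(.46,-.328,.02),f)
    if s is not None:
        s=np.maximum(s,m if m is not None else b)
        print("scale",fit([(f,s)],SC+[box(.034-.055,.034+.055,-.085,.085,.039,.109)],(.4605,-.328,-.05)))
f=F["scene"];cv2.imwrite("pics/s10.png",f["img"][:,:,::-1])
print(sensors.read_state()["force"])
```

```text
scene 2512.0 (array([ 0.4932, -0.3294, -0.0544]), np.float64(0.029))
scale (array([ 0.4602, -0.3288, -0.0454]), np.float64(0.049))
top 795.0 (array([ 0.4943, -0.3299, -0.0512]), np.float64(0.76))
scale (array([ 0.4666, -0.3246, -0.0074]), np.float64(0.687))
[ 0.59338707  0.43033024 -0.39349093]
```

View pics/s10.png

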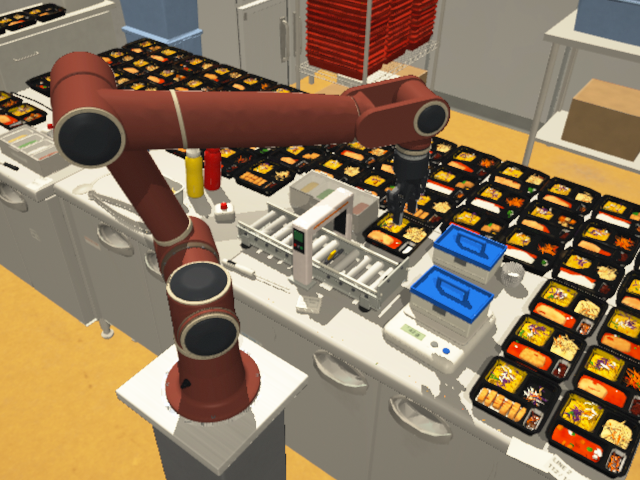

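The box sits on the scale at (450,295), fitted about 1 mm from the platter centre and square to it. The scale, the timer at (222,210) and the arch are undisturbed, and the hand is clear.

```bash
python3 -c "
from cell import robot
print(robot.hand_in())"
```

```text
the job is handed in; nothing more can be done
None
```

I rolled the box through the arch until it met the end stop, then set it down on the scale platter, about 1 mm off centre and square, and let go; the job is handed in. The push at the stop peaked at about 13 N, and I didn't see the dog spring up because the box hid it.

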